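# Refit the washed grid plate in the pipette tip box

### The job

Put the washed pipette-tip box back together. First swing its lid well open; then take the grid plate (the one with the bar handle) out of the drying rack, lay it on the bench handle up and let go, take it again by the handle, set it in the mouth of the box and press it fully home so that both sprung tabs catch under the rim. Then close the lid and let go; leave the blank plate in its slot and do not disturb the other things on the bench.

Things in the scene. Friction and masses are not known exactly. Their poses are not given: they have to be found in the camera images.
- box: tip box base, pale plastic on a rubber foot, fixed to the bench: 110 (x) x 140 (y) x 60 mm high; origin at the centre of its underside, z up, the lid hinge along its +x side. Its mouth is 76 (x) x 105 (y) mm, framed by a flat rim whose inward lip is 6 mm thick; below the lip the inside is 96 x 126 mm, down to 6 mm above the bench.
- box_mouth (a point): centre of the mouth, level with the rim's flat top, 60 mm above the bench; axes as the box. Home for grid_seat. The long side of the grid plate goes along the box's y, either end first.
- lid (a joint): lid hinge angle, rad: 0 = closed, grows as the lid swings up and away to the box's +x, stop at 1.9. Stiff hinge (0.17 N m friction): the lid stays where it is left. It may start a little ajar (up to 0.3).
- lid_hinge (a point): middle of the hinge line, which runs along the box's y at the top of the far (+x) side: in the box frame at x +55, z 60.5 mm. Axes turn with the lid.
- lid_fin (a point): grip point of the lid's fin. The lid is a frosted hollow dome 110 x 140 x 54 mm, 160 g; near the front of its roof stands a fin 30 (box x) x 14 (box y) x 36 mm high. The point is 24 mm above the roof; lid closed, 90 mm to the box's -x of the hinge line and 78 mm above it. Pinched across its 14 mm by a tool pointing down, the fin turns between the pads as the lid swings.
- rack: steel drying rack fixed to the bench, origin on the bench, z up: base x -95 to +105, y +-70 mm, 10 mm thick; two slots one behind the other along its x, walls up to 40 mm above the bench. A plate stands in each on a long edge: the plate's z level along the rack's +x, its y along the rack's y, its -x edge uppermost, 100 mm above the bench. The two plates are 105 mm apart.
- grid: the grid plate, about 0.2 kg: a core 70 (x) x 100 (y) x 26 mm, tapering over its lower 14 mm to 62 x 92, under a flange 90 x 120 x 5 mm with rows of dark holes, and a bar handle 14 (x) x 60 (y) x 36 mm on its middle. Origin at the centre of the core's underside, z towards the handle: core z 0 to 26, flange 26 to 31, handle 31 to 67 mm. It starts in either slot of the rack.
- grid_seat (a point): centre of the underside of the grid plate's flange, 26 mm from its origin; axes as the plate. Set loosely in the box mouth it stops on the tabs' ramps 10 to 23 mm too high; about 7 to 16 N pressed down on the plate drives it home, the flange resting on the rim.
- grid_handle (a point): grip point in the bar handle of the grid plate, 54 mm along z from its origin, 23 mm above the flange's top; axes as the plate.
- tab_a (a joint): travel of the sprung tab at the +y end of the grid plate's core, m: 0 = sprung out, up to 0.009 pushed in. The tab sticks out 8 mm from the core (y 50 to 58 mm), 24 mm wide, flat on top 8 mm below the flange, with a long ramp beneath.
- tab_b (a joint): the same for the tab at the -y end.
- blank: blank plate, a bystander standing in the other slot in the same way: same core and flange, no handle, no tabs, no holes.
- bottle: bystander: closed amber reagent bottle, 60 dia x 130 mm, origin at the centre of its underside
- dishes: bystander: stack of dishes, 86 dia x 45 mm, origin at the centre of its underside
- beaker: bystander: open glass beaker, 70 dia x 90 mm, origin at the centre of its underside
- tubes: bystander: small red divided tube tray, 120 x 60 x 45 mm, origin at the centre of its underside
- slides: bystander: closed cardboard slide box, 55 x 85 x 25 mm, origin at the centre of its underside
- jar: bystander: lidded jar, 64 dia x 80 mm, origin at the centre of its underside
Things that resemble listed ones, but are neither listed nor needed, are in the scene too. What is shaped like the grid but green is not meant.

How it is judged:
On the way, in this order (a step that is already met when the one before it is completed fails the run):
1. the lid is swung well open (value of joint lid above 1.3 rad), for 0.2 s.
2. the grid plate lies flat on the bench, handle up, let go (angle between grid's own z axis and vertical below 0.12 rad and height (world z) of grid below 0.01 m and height (world z) of grid_handle above 0.045 m and contact force between the fingers and grid below 0.05 N), for 0.2 s.
3. the grid plate is home in the mouth of the box with both tabs sprung out under the lip, the lid still open (z of grid_seat in the frame of box_mouth between -0.004 and 0.003 m and horizontal distance between grid_seat and box_mouth below 0.007 m and angle between grid's own z axis and vertical below 0.06 rad and height (world z) of grid_handle above 0.08 m and value of joint each of tab_a, tab_b below 0.003 m and value of joint lid above 0.8 rad), for 0.2 s.
At the end, for the whole second after the job is handed in: The grid plate is home in the mouth of the box: its flange within 3 mm of the rim's top, within 7 mm of the middle, level within 0.06 rad, handle up, both tabs sprung out (less than 3 mm pushed in), at rest; and the lid is closed (joint below 0.06 rad) (z of grid_seat in the frame of box_mouth between -0.004 and 0.003 m and horizontal distance between grid_seat and box_mouth below 0.007 m and angle between grid's own z axis and vertical below 0.06 rad and height (world z) of grid_handle above 0.08 m and value of joint each of tab_a, tab_b below 0.003 m and value of joint lid below 0.06 rad and linear speed of grid below 0.02 m/s); the robot touches nothing.
It fails at once if a bystander is moved by more than 30 mm, or the blank plate by more than 20 mm (distance of any of bottle, dishes, beaker, tubes, slides, jar from where it was at the start of the episode above 0.03 m or distance of blank from where it was at the start of the episode above 0.02 m).
It also fails if it takes over 72 s, if anything falls off the work surface, if the arm or the gripper's body presses on something with over 40 N, if the wrist force passes 120 N, or if a joint passes its speed limit or range.

### The arm

A 6-joint arm with a two-finger parallel gripper is mounted at the origin on the work surface. World frame = base frame: x ahead of the robot, y to its left, z up, the work surface at z = 0. Lengths are in m, angles in rad, forces in N, time in s.
With the tool pointing down it reaches from about 0.325 to 0.875 m from the base axis. Payload 4.4 kg.
Tool frame: the origin (TCP) lies midway between the tips of the shut fingers; the grasp point (between the pads) lies 19 mm behind it; y points along the fingers, x is the direction in which the jaws open and shut, and the axes are right-handed (so a half turn about y gives the same grasp; the last joint's range is limited). The gripper opens to 85 mm and grips with 20 to 120 N. Pads are 22 mm wide; open, the fingers measure 114 mm over their backs; the gripper's body (76 mm by 85 mm) begins 54 mm behind the grasp point. The pads swing forward as they close: fully open they stand 13 mm farther back than shut.
Start: joints at [-1.452, 0.207, 1.542, -0, 1.393, -0.15], TCP at [0.153, -0.554, 0.231] pointing down, gripper open.
Joint ranges: [-2.73, 2.73], [-0.86, 2.22], [0.23, 2.46], [-1.11, 4.25], [0.08, 2.63], [-2.82, 2.82]. Speed limits (rad/s): [2.79, 2.79, 3.14, 3.14, 3.14, 3.14].

### API

Orientations are given as a unit quaternion [w, x, y, z].
In Python, from station import manip gives the robot as it stands. The module is installed in compiled form; this text tells all that it offers.
- The arm moves only by the shell command python3 -m jog 'ROWS' [OPENING] [FORCE]. ROWS is JSON, a list that holds one entry, the list of rows, each a list of 6 numbers: the shift along the tool's x, y, z in cm, then the turn, a rotation vector about the tool's x, y, z in degrees. In form: [[[x, y, z, rx, ry, rz], ...]]. A call has exactly 10 rows; each row shifts and turns the pose as measured when the row begins, along the tool's axes as they then stand; what a row does not reach is not made up. A row lasts 1/10 s, in which the tool goes at most 50 mm and 8.59 degrees, less where a joint would pass 70% of its speed; a pose out of reach is approached as far as the arm can. A call with a gripper value outside its range is refused whole. OPENING is the gripper's target within -1 to 1 (fully open at 1, half-way at 0, shut at -1), set as the call begins (- or left out, the last holds). The fingers move at their own pace and stop on an object; FORCE is the grip in N (left out, the last holds). Time passes only in rows, so rows that do not move let the fingers close, or fill a call up. It gives the time, the measured TCP pose, the force and the opening at its end, in the units of the state.
- manip.read_state(): the state, without advancing time (a new reading comes with each control period).
- manip.capture(name): name is "scene" or "top" or "wrist"; returns a dict with "frame" (420x560x3 uint8, blue, green, red), "z_map" (420x560 float32, m along the optical axis (not along the pixel's ray), 0 where there is no reading), "intrinsics" (3x3 intrinsics, pixels), "R" (3x3) and "t" (3): a world point X has camera coordinates R X + t. Camera axes: x right, y down, z forward; pixel columns grow to the right and rows downward; lengths in m; the calibration is good to about 2 mm. The wrist camera is an equidistant fisheye: a pixel r from the principal point sees the ray r / f radians off the axis. A picture is of the moment at which its call begins.
- manip.job_done(): hands the job in, once; it reports no verdict.
The state is a dict: "t": time; "q": joint angles; "dq": joint speeds; "tau": joint torques, N m; "position": TCP position; "orientation": TCP orientation; "contact_force": force on the tool from outside, world axes, zero at the start; "torque": the same for the moment, N m; "opening": opening from 0.0 (shut) to 1.0 (fully open).
Only numpy, scipy, OpenCV 4.12 (cv2) and the standard library are available. Lean on these libraries where they do the work, as an engineer would, in place of code of your own. Each camera call takes 0.05 s, during which the arm holds its last target.

## Working session

There is one attempt and no reset: what is moved stays moved. The work goes in short steps, Python scripts to look and compute and a shell command to move; the robot and the scene stay as the last step left them, time stands still between calls to the robot, and variables do not carry over. Pictures are saved under pics/ and viewed, and the job is handed in when it is done.

```bash
mkdir -p pics; python3 - <<'E'
from station import manip
import cv2,numpy as np
s=manip.read_state();print({k:np.round(v,3).tolist() for k,v in s.items()})
for n in("scene","top","wrist"):
    c=manip.capture(n);cv2.imwrite(f"pics/{n}0.png",c["frame"]);np.savez(f"{n}0.npz",**{k:v for k,v in c.items()})
    print(n,c["intrinsics"].round(1).tolist(),c["R"].round(3).tolist(),c["t"].round(3).tolist())
E
```

```text
{'t': 0.0, 'q': [-1.452, 0.207, 1.543, 0.0, 1.393, -0.151], 'dq': [0.002, -0.002, 0.0, -0.0, 0.001, -0.002], 'tau': [-0.001, -38.304, -29.159, -0.0, 0.011, 0.0], 'position': [0.153, -0.554, 0.23], 'orientation': [0.563, -0.562, 0.429, -0.428], 'contact_force': [-0.318, 0.271, -0.668], 'torque': [0.027, 0.025, 0.017], 'opening': 0.997}
scene [[395.2, 0.0, 278.8], [0.0, 395.2, 214.9], [0.0, 0.0, 1.0]] [[0.874, 0.485, -0.015], [0.262, -0.498, -0.826], [-0.408, 0.719, -0.563]] [-0.48, -0.044, 1.445]
top [[420.1, 0.0, 281.7], [0.0, 420.1, 211.3], [0.0, 0.0, 1.0]] [[-0.024, -1.0, 0.018], [-0.995, 0.022, -0.101], [0.1, -0.02, -0.995]] [0.025, 0.548, 1.605]
wrist [[325.2, 0.0, 275.5], [0.0, 325.2, 206.2], [0.0, 0.0, 1.0]] [[0.266, -0.964, -0.002], [-0.912, -0.252, 0.325], [-0.313, -0.085, -0.946]] [-0.574, -0.043, 0.381]
```

View pics/scene0.png

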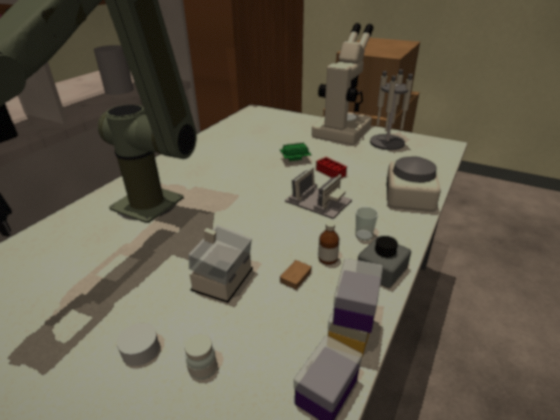

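View pics/top0.png

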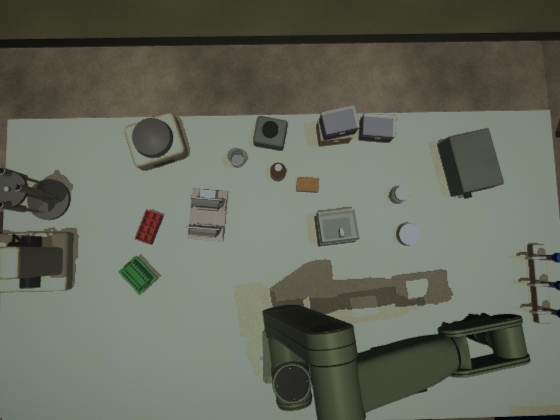

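View pics/wrist0.png

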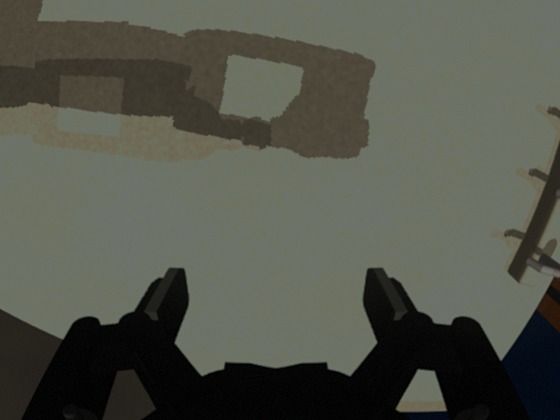

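The top view shows the box at about (337,227) with its fin at (341,232), the rack at (208,215), the tube tray at (150,226) and the green decoy at (139,274). I'll enlarge the box and rack and measure them.

```bash
cat > h.py <<'E'
import numpy as np,cv2
from station import manip
from scipy.spatial.transform import Rotation as Ro
def cloud(c):
    K=c["intrinsics"];z=c["z_map"];v,u=np.mgrid[:420,:560]
    P=np.stack([(u-K[0,2])/K[0,0]*z,(v-K[1,2])/K[1,1]*z,z],-1)
    return (P-c["t"])@c["R"]   # R^T (P-t)
def ray(c,u,v,h):
    K=c["intrinsics"];d=np.array([(u-K[0,2])/K[0,0],(v-K[1,2])/K[1,1],1.])@c["R"];o=-c["R"].T@c["t"]
    return o+d*(h-o[2])/d[2]
def pix(c,X):
    p=c["R"]@np.array(X)+c["t"];p=c["intrinsics"]@p;return p[:2]/p[2]
def st():
    s=manip.read_state();R=Ro.from_quat(np.r_[s["orientation"][1:],s["orientation"][0]])
    return s,R
E
python3 - <<'E'
from h import *
c=dict(np.load("top0.npz"));W=cloud(c)
f=c["frame"]
a=cv2.resize(f[180:260,180:260],(400,400),interpolation=cv2.INTER_CUBIC);b=cv2.resize(f[190:270,300:380],(400,400),interpolation=cv2.INTER_CUBIC)
cv2.imwrite("pics/crop0.png",cv2.convertScaleAbs(np.hstack([a,b]),alpha=1.4))
d=dict(np.load("scene0.npz"));
a=cv2.resize(d["frame"][155:225,280:360],(400,350),interpolation=cv2.INTER_CUBIC);b=cv2.resize(d["frame"][225:305,180:260],(400,400),interpolation=cv2.INTER_CUBIC)[:350]
cv2.imwrite("pics/crop1.png",cv2.convertScaleAbs(np.hstack([a,b]),alpha=1.4))
np.set_printoptions(linewidth=250,suppress=True)
print("Z rack mm rows186..244 step4");print((W[184:246:3,184:236:3,2]*1000).round().astype(int))
print("Z box");print((W[200:250:3,310:364:3,2]*1000).round().astype(int))
for n,u,v,h in(("rack",208,215,0),("box",337,227,.06),("tubes",150,226,.04),("green",139,274,.04),("bottle",278,171,.13),("slides",307,185,.025),("jar",398,194,.08),("dishes",409,234,.045),("beaker",237,157,.09)):print(n,ray(c,u,v,h).round(3))
E
```

```text
Z rack mm rows186..244 step4
[[  -2   -4   -5    4   -2   -3    4   -5   -2   -1    8    4   -1    3    3   -4   -3   -6]
 [   1   -1    2    2   10   -1   -1   -2    3    3   -7   -5    1    3   -6   -1    6    4]
 [  -2   -1   -4    9    7   12   67   70   67   64   58    5   14   10    2    2    0    0]
 [  -1    3    1   13    9   16   55   59   61   61   64   11   11   10   15    6   -1   -2]
 [  -5    3    4   17    8   11   65   57   63   60   70   13   10    7   14   -2    4    5]
 [   5    5    9   87   95   93   91   96   92  101  104   98  102    8    2   -3    0   -9]
 [   2   -1   -5   88   93   93   86   85   95   97   96   87   56   29   14   10    1   -3]
 [  -4   -1   31   89   85   87   83   86   92   90   86   86   66    4   13   -2   -5    5]
 [  -1   -5    4    7   17   36   45   38   44   35   31   47    9    6    5    1   -1   -1]
 [   6   -2   18   14    9   11    8   11   11   13   11    6   10    5    0   -3    0    2]
 [   1 1651    8    0    8    3    3    5   16   11    5    1   10    7   -2   -1   -8    4]
 [   3    7   10   10   14    4   10    9    9  
[... 2015 characters left out ...]
6   -7   65  127  125  127  128  133  133  161  159  130  130  121  129  134   -2]
 [   0   -3    5   55  126  127  128  126  125  123  130  130  117  111  113  103   87    2]
 [  -2   -1   -2   29  125  111  106  106   90   77   53   39    6    8    2    5    0   -2]
 [  -4    4   -3    2    3   11    1    0   -5   -2    1    7   -1    7   -4   -6   -3    8]
 [   6   -1    3   -1   -1    3   -1   -4    1    1    2    3    2   -5    2   -2   -6    3]]
rack [0.542 0.302 0.   ]
box [ 0.48  -0.196  0.06 ]
tubes [0.501 0.517 0.04 ]
green [0.321 0.557 0.04 ]
bottle [0.687 0.024 0.13 ]
slides [ 0.649 -0.09   0.025]
jar [ 0.599 -0.43   0.08 ]
dishes [ 0.448 -0.475  0.045]
beaker [0.751 0.177 0.09 ]
```

View pics/crop0.png

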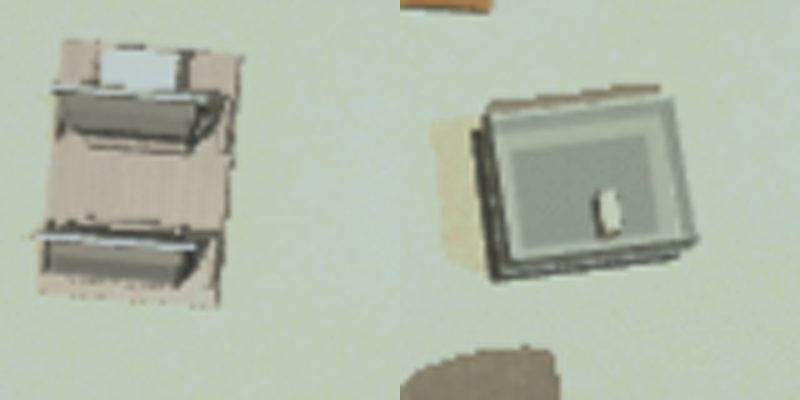

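View pics/crop1.png

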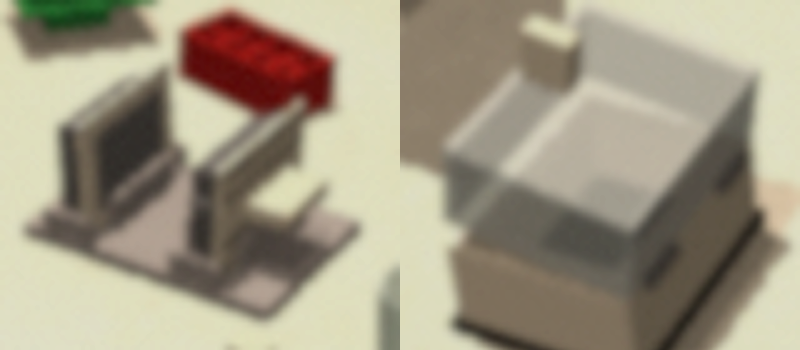

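Top crop: the grid is in the far slot (top view rows ~186–200) with its white handle towards +x, away from the robot; the blank is in the near slot. The lid is slightly ajar, with its fin at about (341,232). Next I'll measure yaw and fin position.

```bash
python3 - <<'E'
from h import *
c=dict(np.load("top0.npz"));W=cloud(c)
def reg(r0,r1,c0,c1,lo,hi):
    w=W[r0:r1,c0:c1].reshape(-1,3);return w[(w[:,2]>lo)&(w[:,2]<hi)]
fin=reg(215,250,320,365,.148,.175);print("fin top",fin.mean(0).round(4),len(fin))
lid=reg(200,252,305,368,.1,.142)
r=cv2.minAreaRect((lid[:,:2]*1000).astype(np.float32));print("lid rect",r)
A=np.c_[lid[:,:2],np.ones(len(lid))];k=np.linalg.lstsq(A,lid[:,2],rcond=None)[0];print("plane",k,"tilt",np.hypot(*k[:2]),"dir",np.degrees(np.arctan2(-k[1],-k[0])))
rk=reg(184,246,180,236,.005,.11);r=cv2.minAreaRect((rk[:,:2]*1000).astype(np.float32));print("rack rect",r)
for n,(u,v,h) in dict(FL=(323,242.4,.128),FR=(358.6,238.6,.128),BR=(354.4,209.6,.114),BL=(317.4,211.6,.114)).items():print(n,ray(c,u,v,h).round(4))
for n,(u,v,h) in dict(rTL=(192.4,188,.01),rTR=(228,191,.01),rBR=(223.8,241.3,.01),rBL=(187.6,238,.01)).items():print(n,ray(c,u,v,h).round(4))
h=reg(186,200,196,220,.048,.075);print("handle",h.mean(0),len(h), cv2.minAreaRect((h[:,:2]*1000).astype(np.float32)))
s,R=st();print("R",R.as_matrix().round(3),s["position"])
E
```

```text
fin top [ 0.4551 -0.1948  0.1618] 40
lid rect ((482.3009338378906, -192.827880859375), (114.32681274414062, 140.88438415527344), 5.113859176635742)
plane [-0.11637425 -0.02371039  0.17332495] tilt 0.11876509528994748 dir 11.515969040755811
rack rect ((544.5119018554688, 303.4408874511719), (217.01724243164062, 241.57791137695312), 89.13179779052734)
FL [ 0.4211 -0.133   0.128 ]
FR [ 0.4319 -0.263   0.128 ]
BR [ 0.5395 -0.2548  0.114 ]
BL [ 0.5351 -0.1178  0.114 ]
rTL [0.6495 0.3607 0.01  ]
rTR [0.6346 0.2211 0.01  ]
rBR [0.4373 0.2396 0.01  ]
rBL [0.4534 0.3798 0.01  ]
handle [0.61846828 0.29361309 0.06210358] 138 ((618.978759765625, 293.683349609375), (60.49238586425781, 32.997188568115234), 84.0792007446289)
R [[ 0.266 -0.     0.964]
 [-0.964  0.002  0.266]
 [-0.002 -1.     0.   ]] [ 0.15261617 -0.553756    0.23037375]
```

```bash
python3 -m jog '[[[-2.7,0,3.9,0,0,0],[-2.7,0,3.9,0,0,0],[-2.7,0,3.9,0,0,0],[-2.7,0,3.9,0,0,0],[-2.7,0,3.9,0,0,0],[-2.7,0,3.9,0,0,0],[-2.7,0,3.9,0,0,0],[-2.7,0,3.9,0,5,0],[-2.7,0,3.9,0,5,0],[0,0,0,0,0,0]]]' 0 40
python3 - <<'E'
from h import *
c=manip.capture("wrist");cv2.imwrite("pics/w1.png",c["frame"]);np.savez("w1.npz",**c)
s,R=st();print(s["position"].round(4) if hasattr(s["position"],"round") else s["position"],R.as_matrix().round(3))
E
```

```text
t: 1.15
position: [0.4378, -0.2176, 0.2275]
orientation: [0.521, -0.519, 0.481, -0.478]
contact_force: [-0.4, 0.0, 0.2]
opening: 0.498
[ 0.4362 -0.2194  0.2273] [[ 0.08  -0.002  0.997]
 [-0.997  0.004  0.08 ]
 [-0.004 -1.    -0.002]]
```

View pics/w1.png

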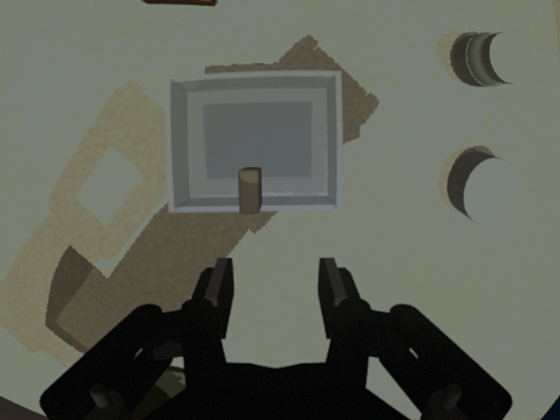

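Wrist view: the lid spans about (168–342, 72–212), and the fin's top face is around (250,175). Now to turn that into a position with the depth map.

```bash
cat >> h.py <<'E'
def wcloud(c):
    K=c["intrinsics"];z=c["z_map"];v,u=np.mgrid[:420,:560]
    x=(u-K[0,2])/K[0,0];y=(v-K[1,2])/K[1,1];th=np.hypot(x,y)+1e-9
    k=np.tan(th)/th
    P=np.stack([x*k*z,y*k*z,z],-1);return (P-c["t"])@c["R"]
def wray(c,u,v,h):
    K=c["intrinsics"];x=(u-K[0,2])/K[0,0];y=(v-K[1,2])/K[1,1];th=np.hypot(x,y);k=np.tan(th)/th
    d=np.array([x*k,y*k,1.])@c["R"];o=-c["R"].T@c["t"];return o+d*(h-o[2])/d[2]
E
python3 - <<'E'
from h import *
c=dict(np.load("w1.npz"));W=wcloud(c)
print((W[164:190:3,232:270:3,2]*1000).round().astype(int))
f=W[160:215,230:270].reshape(-1,3);f=f[(f[:,2]>.155)&(f[:,2]<.17)];print(len(f),f.mean(0),cv2.minAreaRect((f[:,:2]*1000).astype(np.float32)))
for n,u,v,h in(("FL",170,211,.128),("FR",341,209,.128),("BR",340,72,.114),("BL",174,80,.114)):print(n,wray(c,u,v,h).round(4))
l=W[65:220,160:350].reshape(-1,3);l=l[(l[:,2]>.1)&(l[:,2]<.145)];A=np.c_[l[:,:2],np.ones(len(l))];print(np.linalg.lstsq(A,l[:,2],rcond=None)[0],cv2.minAreaRect((l[:,:2]*1000).astype(np.float32)))
E
```

```text
[[125 125 126 126 126 125 127 126 126 125 126 125 125]
 [126 127 125 126 125 133 133 134 135 131 126 126 125]
 [126 127 127 160 159 161 160 160 161 148 126 125 125]
 [127 126 161 162 161 160 161 162 161 155 126 127 127]
 [128 127 161 163 161 162 162 162 162 155 128 128 127]
 [128 127 161 370 162 163 162 162 161 157 127 127 127]
 [127 127 160 164 163 162 163 163 163 158 127 128 127]
 [127 129 161 163 162 163 164 164 163 159 128 128 128]
 [128 129 161 163 163 164 163 164 163 160 128 129 129]]
953 [ 0.45889104 -0.19784987  0.16311516] ((458.2157897949219, -197.5287322998047), (29.43274688720703, 14.25701904296875), 5.725998401641846)
FL [ 0.4264 -0.1311  0.128 ]
FR [ 0.4396 -0.2697  0.128 ]
BR [ 0.547  -0.2586  0.114 ]
BL [ 0.532  -0.1285  0.114 ]
[-0.15638469 -0.01599556  0.19573791] ((487.045654296875, -194.6103515625), (109.70613098144531, 140.8890838623047), 5.618575572967529)
```

```bash
python3 -m jog '[[[-1,0,1.1,0,0,0],[-1,0,1.1,0,0,0],[0,2.3,0,0,0,0],[0,2.3,0,0,0,0],[0,2.3,0,0,0,0],[0,2.3,0,0,0,0],[0,0,0,0,0,0],[0,0,0,0,0,0],[0,0,0,0,0,0],[0,0,0,0,0,0]]]' 0 40
```

```text
t: 2.2
position: [0.4554, -0.2043, 0.135]
orientation: [-0.518, 0.519, -0.481, 0.481]
contact_force: [-0.3, 0.4, -0.0]
opening: 0.5
```

```bash
python3 -m jog '[[[-0.7,0,0.1,0,0,0],[0,0,0,0,0,0],[0,0,0,0,0,0],[0,0,0,0,0,0],[0,0,0,0,0,0],[0,0,0,0,0,0],[0,0,0,0,0,0],[0,0,0,0,0,0],[0,0,0,0,0,0],[0,0,0,0,0,0]]]' -1 40
```

```text
t: 3.2
position: [0.4572, -0.1978, 0.1373]
orientation: [-0.518, 0.52, -0.478, 0.482]
contact_force: [0.3, -1.1, -0.7]
opening: 0.156
```

```bash
python3 -m jog '[[[0,-0.51,0.69,0,0,0],[0,-0.46,0.72,0,0,0],[0,-0.42,0.75,0,0,0],[0,-0.37,0.78,0,0,0],[0,-0.31,0.8,0,0,0],[0,-0.25,0.82,0,0,0],[0,-0.2,0.84,0,0,0],[0,-0.14,0.85,0,0,0],[0,-0.08,0.86,0,0,0],[0,0,0.86,0,0,0]]]' -1 40
```

```text
t: 4.2
position: [0.5281, -0.1908, 0.1635]
orientation: [-0.51, 0.53, -0.488, 0.471]
contact_force: [-3.9, -0.7, 2.3]
opening: 0.156
```

```bash
python3 -m jog '[[[0,0,1,0,0,0],[0,0.08,1,0,0,0],[0,0.16,0.99,0,0,0],[0,0.24,0.97,0,0,0],[0,0.31,0.95,0,0,0],[0,0.38,0.93,0,0,0],[0,0.45,0.9,0,0,0],[0,0.52,0.86,0,0,0],[0,0.58,0.81,0,0,0],[0,0.65,0.76,0,0,0]]]' -1 40
python3 - <<'E'
from h import *
s,R=st();print(R.as_matrix().round(3),np.round(s["contact_force"],1))
E
```

```text
t: 5.2
position: [0.6233, -0.1815, 0.1265]
orientation: [-0.508, 0.531, -0.49, 0.469]
contact_force: [-3.5, -0.4, 2.9]
opening: 0.157
[[ 0.08  -0.044  0.996]
 [-0.997 -0.003  0.079]
 [-0.001 -0.999 -0.044]] [-3.5 -0.4  2.9]
```

```bash
python3 -m jog '[[[0,0,0,0,0,0],[0,0,0,0,0,0],[0,-4,0,0,0,0],[0,-4.5,0,0,0,0],[-4,-3,-1,0,0,0],[-5,0,-1,0,0,0],[-5,0,-1,0,0,0],[-5,0,-1,0,0,0],[-5,0,-1,0,0,0],[-5,0,-1,0,0,0]]]' 0 40
python3 - <<'E'
from h import *
c=manip.capture("wrist");cv2.imwrite("pics/w2.png",c["frame"])
c=manip.capture("top");cv2.imwrite("pics/t2.png",c["frame"])
s,R=st();print(R.as_matrix().round(3),np.round(s["position"],4))
E
```

```text
t: 6.2
position: [0.5585, 0.1001, 0.25]
orientation: [-0.514, 0.517, -0.487, 0.481]
contact_force: [1.9, 0.6, -0.0]
opening: 0.5
[[ 0.071 -0.012  0.997]
 [-0.997  0.005  0.071]
 [-0.006 -1.    -0.012]] [0.5571 0.1041 0.25  ]
```

View pics/t2.png

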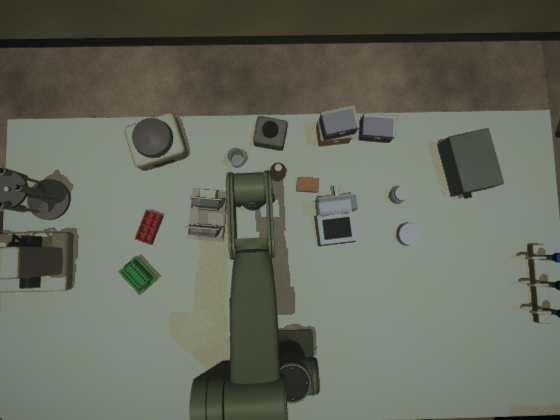

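View pics/w2.png

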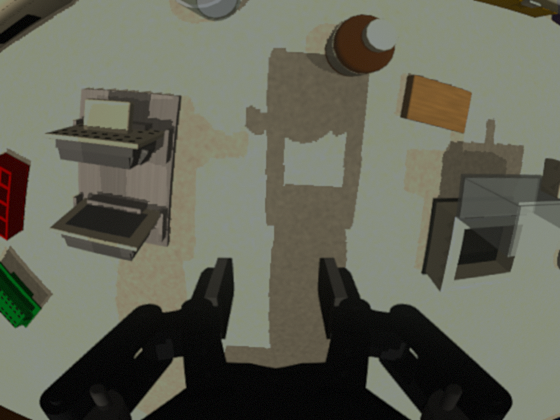

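The lid now stands open and the dark mouth is at (337,228) in the top view. In the wrist view the grid's handle is at (107,113), with the plate's flange edge at (110,133). I'll move above the handle and look again.

```bash
python3 -m jog '[[[-5,0,0.3,0,0,0],[-5,0,0.3,0,0,0],[-5,0,0.3,0,0,0],[-4.5,0,0.3,0,0,0],[0,0,0,0,5,0],[0,0,0,0,5,0],[0,0,0,0,0,0],[0,0,0,0,0,0],[0,0,0,0,0,0],[0,0,0,0,0,0]]]' 1 40
python3 - <<'E'
from h import *
c=manip.capture("wrist");cv2.imwrite("pics/w3.png",c["frame"]);np.savez("w3.npz",**c)
s,R=st();print(R.as_matrix().round(3),np.round(s["position"],4),np.round(s["q"],3))
W=wcloud(c);v,u=np.where((W[...,2]>.045)&(W[...,2]<.075)&(W[...,0]>.59)&(W[...,0]<.67)&(W[...,1]>.2)&(W[...,1]<.38))
h=W[v,u];print(len(h),h.mean(0),cv2.minAreaRect((h[:,:2]*1000).astype(np.float32)))
k=(W[...,2]>.08)&(W[...,2]<.11)&(W[...,0]>.57)&(W[...,0]<.67)&(W[...,1]>.2)&(W[...,1]<.38);h=W[k];print(len(h),h.mean(0),cv2.minAreaRect((h[:,:2]*1000).astype(np.float32)))
E
```

```text
t: 7.3
position: [0.5627, 0.3006, 0.2558]
orientation: [0.478, -0.466, 0.528, -0.525]
contact_force: [-0.1, 0.2, -0.1]
opening: 1.006
[[-0.109  0.01   0.994]
 [-0.994  0.015 -0.11 ]
 [-0.016 -1.     0.008]] [0.5627 0.3005 0.2558] [0.349 0.311 1.36  0.011 1.455 2.029]
2365 [0.61670934 0.29360796 0.06261591] ((616.8146362304688, 295.6039733886719), (48.63108825683594, 117.6769027709961), 2.4848623275756836)
3287 [0.58837675 0.29745609 0.09151692] ((585.8235473632812, 296.53424072265625), (119.42333984375, 32.14836502075195), 84.2192153930664)
```

View pics/w3.png

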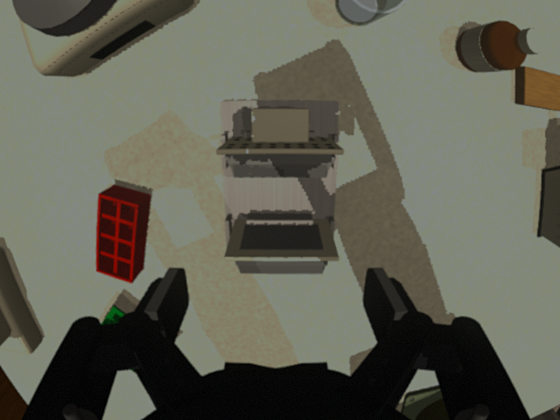

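```bash
python3 - <<'E'
from h import *
c=dict(np.load("w3.npz"));W=wcloud(c)
cv2.imwrite("pics/w3c.png",cv2.resize(c["frame"][90:170,200:360],(800,400),interpolation=cv2.INTER_CUBIC))
print((W[100:160:3,206:358:8,2]*1000).round().astype(int))
for u,v,h in((254,108,.062),(308,108,.062),(217,152,.1),(343,152,.1)):print(wray(c,u,v,h).round(4))
E
```

```text
[[  0   1  -1   2  -1   0   0  11  10  10  11  10  10   9  10   0   1   0
    1]
 [  1  -1   9  10  12  10  11  11  12  10   9  11  12   9  11  10   9   0
    0]
 [  1   0  10  10  10  10  11  11  11   9  10   9  11  10  12  11  11   0
    0]
 [ -1   0  11  10  10  10  63  62  63  63  61  62  63  11  10  12  10   1
    0]
 [  1  -1  11   9  10   9  63  64  62  62  65  64  64  12   9  10   9   0
    0]
 [  2   1   9  10  10   9  64  62  64  64  62  63  64  11  10   9  10   1
    1]
 [ -1   0  12   9  11  10  63  63  62  62  63  63  64   9  11  10  10   1
    0]
 [  1   0   9  11  11  10  63  64  63  65  62  64  62  11   8  10  10   0
    0]
 [  0   1  10  10  10  11  64  62  63  64  62  63  62  10  11   9  10   0
    0]
 [  0  -1  10  11  11  11  62  62  63  62  62  64  63  10   9  10  10  -1
    2]
 [  0   0  10  11  11  16  62  63  64  64  63  62  62  18  10  10  10   0
    1]
 [  1   1  11  12  12  35  61  63  63  62  63  62  62  35  11  11   9   0
   -1]
 [ -1   0  30  10  11  36  62  63  62  62  64  63  63  36   9   9  28   1
   -1]
 [  1   0  28  34  36  36  63  61  62  62  63  63  63  36  34  35  28   0
    1]
 [  0   1  28  57  56  58  63  61  62  62  62  63  63  57  57  57  56  -1
    1]
 [  0   1  77  78  78  79  77  77  83  83  78  76  78  76  76  78  77   1
    1]
 [ -1   0  96  96  96  97  99 101 100 100 100 100  96  94  97  96  95   1
    1]
 [  0   0 102 101 100 100 100 101 100 100 100 100 101 101 102 100 100 100
    1]
 [ -1   1 100  99  90  91  92  91  90  90  90  89  91  91 101 101 101 100
    1]
 [  1  -1  27  90  91  90  91  90  90  90  89  90  89  90  90  89  67   0
   -2]]
[0.6401 0.3172 0.062 ]
[0.6342 0.2622 0.062 ]
[0.604  0.3537 0.1   ]
[0.5916 0.2361 0.1   ]
```

View pics/w3c.png

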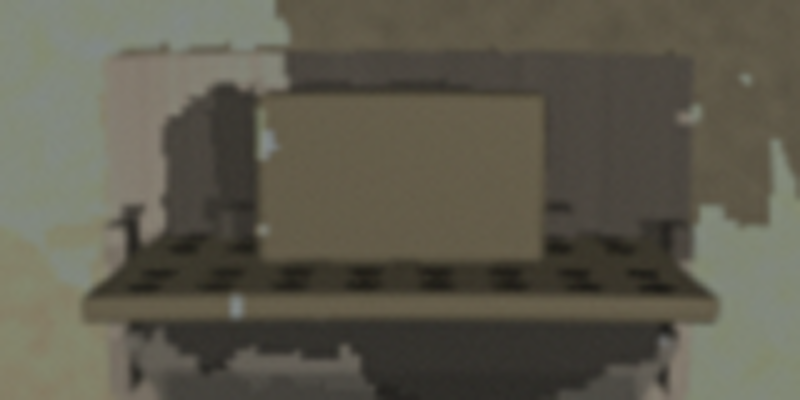

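```bash
python3 -m jog '[[[0.1,0,2.8,0,0,0],[0.1,0,2.8,0,0,0],[0,0,0,-7.5,0,0],[0,0,0,-7.5,0,0],[0,0,0,-7.5,0,0],[0,3.7,1.5,0,0,0],[0,3.7,1.5,0,0,0],[0,2.5,1,0,0,0],[0,0,0,0,0,0],[0,0,0,0,0,0]]]' 1 40
python3 - <<'E'
from h import *
s,R=st();print(R.as_matrix().round(3),np.round(s["position"],4),np.round(s["q"],3))
c=dict(np.load("w3.npz"))
for u,v in((246,131),(230,139),(316,131)):print("wall",wray(c,u,v,.036).round(4))
E
```

```text
t: 8.35
position: [0.6226, 0.2901, 0.1475]
orientation: [0.376, -0.55, 0.624, -0.408]
contact_force: [1.2, -0.4, 0.2]
opening: 1.004
[[-0.111 -0.38   0.918]
 [-0.994  0.062 -0.094]
 [-0.021 -0.923 -0.384]] [0.6226 0.2901 0.1475] [0.24  0.747 0.994 0.154 1.765 1.92 ]
wall [0.6152 0.3313 0.036 ]
wall [0.6084 0.3505 0.036 ]
wall [0.607  0.2536 0.036 ]
```

```bash
python3 -m jog '[[[-0.25,2.6,0.9,0,0,0],[0,2.6,1.1,0,0,0],[0,2.4,1,0,0,0],[0,1.4,0.6,0,0,0],[0,0.7,0.3,0,0,0],[0,0,0,0,0,0],[0,0,0,0,0,0],[0,0,0,0,0,0],[0,0,0,0,0,0],[0,0,0,0,0,0]]]' 1 40
```

```text
t: 9.35
position: [0.6346, 0.298, 0.0611]
orientation: [0.389, -0.542, 0.62, -0.413]
contact_force: [0.8, 0.3, -0.6]
opening: 1.003
```

```bash
python3 - <<'E'
from h import *
s,R=st();print(np.round(s["position"],4),np.round(s["contact_force"],2),R.as_matrix().round(3))
c=manip.capture("wrist");cv2.imwrite("pics/w4.png",c["frame"])
E
```

```text
[0.6346 0.298  0.0611] [ 0.77  0.34 -0.56] [[-0.109 -0.35   0.93 ]
 [-0.993  0.07  -0.09 ]
 [-0.033 -0.934 -0.356]]
```

View pics/w4.png

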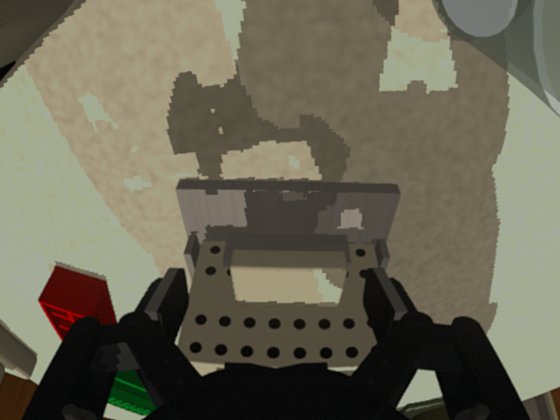

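The handle shows at (232–347, 250–303), slightly to the right between the open fingers. I'll correct for that and go down the last bit.

```bash
python3 -m jog '[[[0.4,0.5,-0.5,0,0,0],[0.4,0.7,0,0,0,0],[0,0.7,0,0,0,0],[0,0.7,0,0,0,0],[0,0,0,0,0,0],[0,0,0,0,0,0],[0,0,0,0,0,0],[0,0,0,0,0,0],[0,0,0,0,0,0],[0,0,0,0,0,0]]]' 1 40
```

```text
t: 10.4
position: [0.6182, 0.2918, 0.0359]
orientation: [0.389, -0.543, 0.62, -0.413]
contact_force: [0.2, 0.0, -0.3]
opening: 0.999
```

```bash
python3 -m jog '[[[0,0,0,0,0,0],[0,0,0,0,0,0],[0,0,0,0,0,0],[0,0,0,0,0,0],[0,0,0,0,0,0],[0,0,0,0,0,0],[0,-0.9,-0.4,0,0,0],[0,-0.9,-0.4,0,0,0],[0,-0.9,-0.4,0,0,0],[0,-0.9,-0.4,0,0,0]]]' -1 60
python3 - <<'E'
from h import *
s,R=st();print(np.round(s["position"],4),np.round(s["contact_force"],2),s["opening"])
c=manip.capture("wrist");cv2.imwrite("pics/w5.png",c["frame"])
E
```

```text
t: 11.4
position: [0.6154, 0.2904, 0.076]
orientation: [0.388, -0.543, 0.62, -0.413]
contact_force: [0.6, 0.8, -1.6]
opening: 0.686
[0.6154 0.2904 0.076 ] [ 0.61  0.8  -1.55] 0.6863500639031892
```

View pics/w5.png

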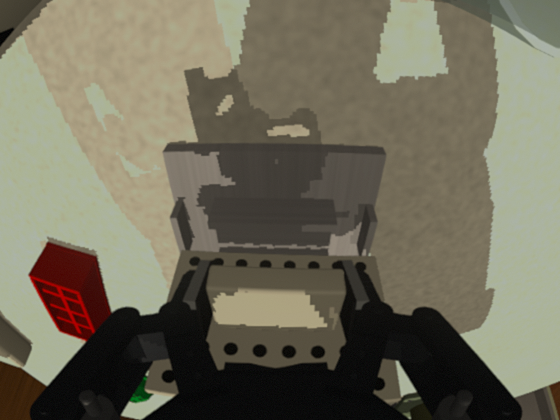

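The plate is held by the handle's ends (opening 0.686 ≈ 58 mm) and is rising out of the slot. I'll lift it clear and check how it hangs.

```bash
python3 -m jog '[[[0,-2,-0.8,0,0,0],[0,-2.5,-1,0,0,0],[0,-2.8,-1.1,0,0,0],[0,-2.8,-1.1,0,0,0],[0,-1.9,-0.7,0,0,0],[0,0,0,0,0,0],[0,0,0,0,0,0],[0,0,0,0,0,0],[0,0,0,0,0,0],[0,0,0,0,0,0]]]' -1 60
python3 - <<'E'
from h import *
s,R=st();print(np.round(s["position"],4),np.round(s["contact_force"],2),s["opening"],np.round(s["q"],3));print(R.as_matrix().round(3))
c=manip.capture("wrist");cv2.imwrite("pics/w6.png",c["frame"])
c=manip.capture("scene");cv2.imwrite("pics/s6.png",cv2.resize(c["frame"][60:260,220:420],(600,600),interpolation=cv2.INTER_CUBIC))
E
```

```text
t: 12.45
position: [0.6117, 0.2857, 0.2106]
orientation: [0.387, -0.544, 0.62, -0.413]
contact_force: [0.1, 0.3, -3.2]
opening: 0.688
[0.6117 0.2857 0.2106] [ 0.1   0.3  -3.19] 0.6881781376773812 [0.238 0.653 1.008 0.155 1.816 1.925]
[[-0.109 -0.354  0.929]
 [-0.994  0.068 -0.091]
 [-0.031 -0.933 -0.359]]
```

View pics/w6.png

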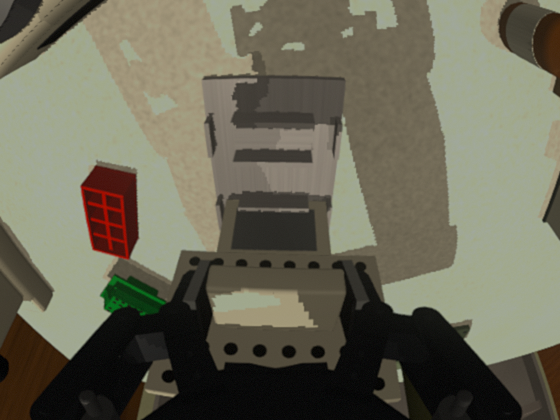

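View pics/s6.png

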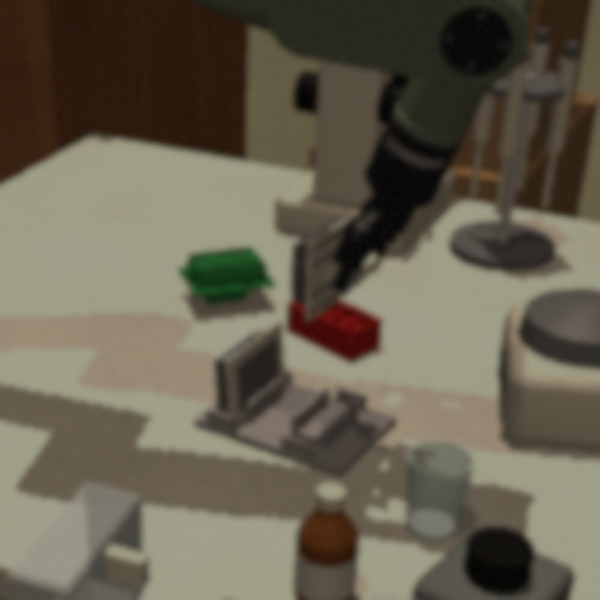

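The plate is held rigidly, still standing. Since it is gripped above its centre of mass, I'll drop the grip to 20 N while carrying it to free bench, and see whether it swings to handle-up by itself.

```bash
python3 -m jog '[[[2.4,0.6,-0.9,0,0,0],[2.4,0.6,-0.9,0,0,0],[2.4,0.6,-0.9,0,0,0],[2.4,0.6,-0.9,0,0,0],[2.4,0.6,-0.9,0,0,0],[2.4,0.6,-0.9,0,0,0],[2.4,0.6,-0.9,0,0,0],[2.4,0.6,-0.9,0,0,0],[0,0,0,0,0,0],[0,0,0,0,0,0]]]' -1 20
python3 - <<'E'
from h import *
s,R=st();print(np.round(s["position"],4),np.round(s["contact_force"],2),s["opening"],np.round(s["q"],3));print(R.as_matrix().round(3))
c=manip.capture("wrist");cv2.imwrite("pics/w7.png",c["frame"]);np.savez("w7.npz",**c)
c=manip.capture("scene");cv2.imwrite("pics/s7.png",cv2.resize(c["frame"][60:260,180:380],(600,600),interpolation=cv2.INTER_CUBIC))
E
```

```text
t: 13.55
position: [0.5009, 0.0994, 0.1796]
orientation: [0.386, -0.545, 0.621, -0.411]
contact_force: [0.8, 0.0, -0.6]
opening: 0.693
[0.5009 0.0994 0.1796] [ 0.77  0.03 -0.58] 0.6925060962516647 [-0.014  0.365  1.499  0.064  1.648  1.652]
[[-0.108 -0.36   0.927]
 [-0.994  0.068 -0.089]
 [-0.031 -0.93  -0.365]]
```

View pics/w7.png

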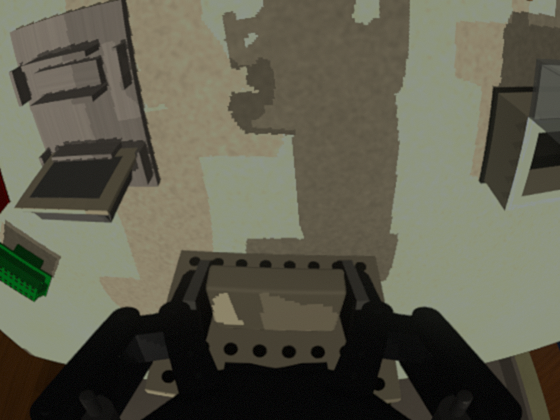

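View pics/s7.png

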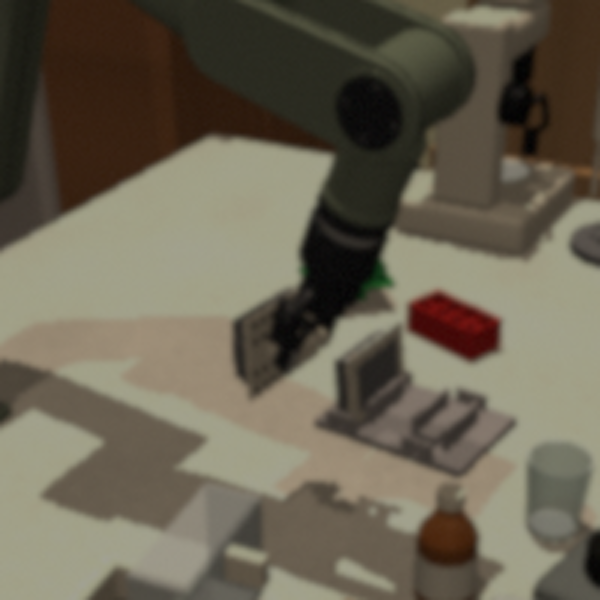

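It's held rigidly even at 20 N, so I need to rotate the tool. I'll move out a little and pitch the tool forward about its jaw axis.

```bash
python3 -m jog '[[[-0.4,-1.4,3.7,0,0,0],[-0.4,-1.4,3.7,0,0,0],[0,0,0,8.5,0,0],[0,0,0,8.5,0,0],[0,0,0,8.5,0,0],[0,0,0,8.5,0,0],[0,0,0,8.5,0,0],[0,0,0,8.5,0,0],[0,0,0,8.5,0,0],[0,0,0,8.5,0,0]]]' -1 40
python3 - <<'E'
from h import *
s,R=st();print(np.round(s["position"],4),np.round(s["contact_force"],2),s["opening"],np.round(s["q"],3));print(R.as_matrix().round(3))
E
```

```text
t: 14.65
position: [0.5896, 0.1028, 0.1566]
orientation: [-0.613, 0.261, -0.308, 0.679]
contact_force: [-0.3, -2.2, -2.7]
opening: 0.687
[0.5896 0.1028 0.1566] [-0.29 -2.15 -2.7 ] 0.6872192601306313 [ 0.093  0.035  2.102 -0.427  0.298  2.148]
[[-0.113  0.672  0.732]
 [-0.993 -0.06  -0.098]
 [-0.022 -0.738  0.674]]
```

```bash
python3 -m jog '[[[0,1.35,-0.4,0,0,0],[0,1.35,-0.4,0,0,0],[0,1.35,-0.4,0,0,0],[0,1.35,-0.4,0,0,0],[0,1.35,-0.4,0,0,0],[0,1.35,-0.4,0,0,0],[0,1.35,-0.4,0,0,0],[0,0,0,0,0,0],[0,0,0,0,0,0],[0,0,0,0,0,0]]]' -1 40
python3 - <<'E'
from h import *
s,R=st();print(np.round(s["position"],4),np.round(s["contact_force"],2),s["opening"],np.round(s["q"],3));print(R.as_matrix().round(3))
c=manip.capture("wrist");cv2.imwrite("pics/w8.png",c["frame"])
c=manip.capture("scene");cv2.imwrite("pics/s8.png",cv2.resize(c["frame"][100:300,180:380],(600,600),interpolation=cv2.INTER_CUBIC))
E
```

```text
t: 15.65
position: [0.6305, 0.1086, 0.0615]
orientation: [-0.613, 0.266, -0.309, 0.676]
contact_force: [0.1, -0.0, -2.1]
opening: 0.691
[0.6305 0.1086 0.0615] [ 0.09 -0.   -2.06] 0.6905019494697141 [ 0.094  0.316  2.035 -1.059  0.137  2.789]
[[-0.106  0.665  0.739]
 [-0.994 -0.056 -0.092]
 [-0.02  -0.744  0.667]]
```

View pics/s8.png

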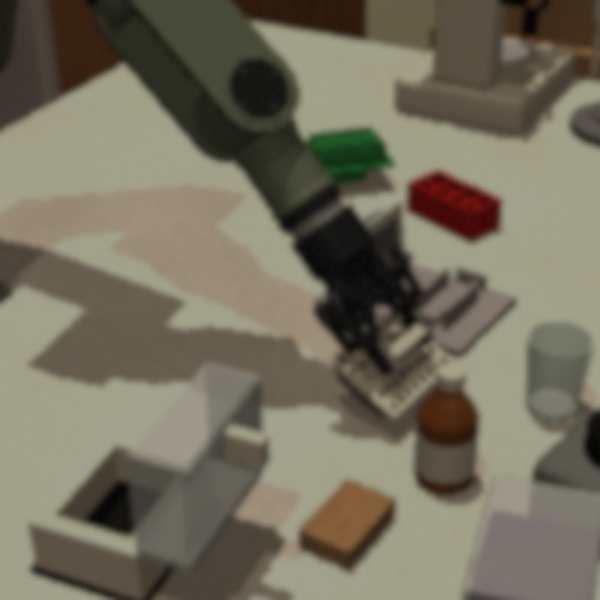

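View pics/w8.png

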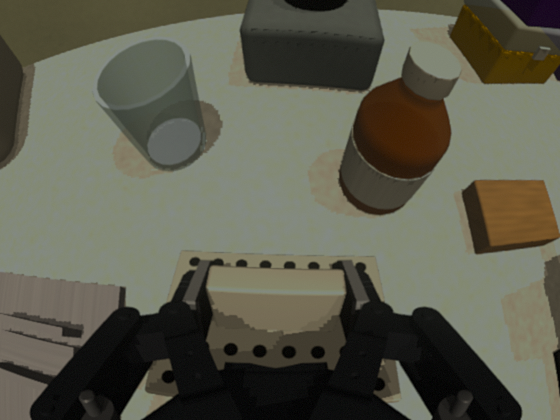

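The wrist is near its singularity (q4 and q6 close to their limits). I'll tip the tool back slightly, lower until the edge touches, and then release.

```bash
python3 -m jog '[[[0,0,0,-5,0,0],[0,0,0,-5,0,0],[0,0,0,0,0,0],[0,0.4,-0.3,0,0,0],[0,0.4,-0.3,0,0,0],[0,0.4,-0.3,0,0,0],[0,0.3,-0.2,0,0,0],[0,0,0,0,0,0],[0,0,0,0,0,0],[0,0,0,0,0,0]]]' -1 40
python3 - <<'E'
from h import *
s,R=st();print(np.round(s["position"],4),np.round(s["contact_force"],2),s["opening"],np.round(s["q"],3));print(R.as_matrix().round(3))
E
```

```text
t: 16.75
position: [0.6343, 0.1003, 0.0476]
orientation: [-0.597, 0.285, -0.325, 0.675]
contact_force: [-0.3, 0.6, -1.8]
opening: 0.692
[0.6343 0.1003 0.0476] [-0.3   0.57 -1.8 ] 0.6919657058344613 [ 0.085  0.348  1.996 -0.777  0.183  2.505]
[[-0.123  0.621  0.774]
 [-0.992 -0.075 -0.098]
 [-0.003 -0.78   0.626]]
```

```bash
python3 -m jog '[[[0,0,0,-5,0,0],[0,0,0,0,0,0],[0,0.3,-0.3,0,0,0],[0,0.3,-0.3,0,0,0],[0,0.3,-0.2,0,0,0],[0,0,0,0,0,0],[0,0,0,0,0,0],[0,0,0,0,0,0],[0,0,0,0,0,0],[0,0,0,0,0,0]]]' -1 40
python3 - <<'E'
from h import *
s,R=st();print(np.round(s["position"],4),np.round(s["contact_force"],2),s["opening"],np.round(s["q"],3));print(R.as_matrix().round(3))
c=manip.capture("scene");cv2.imwrite("pics/s9.png",cv2.resize(c["frame"][140:280,250:390],(700,700),interpolation=cv2.INTER_CUBIC)[:600])
E
```

```text
t: 17.75
position: [0.6419, 0.0976, 0.047]
orientation: [-0.592, 0.291, -0.331, 0.674]
contact_force: [-0.7, -0.7, 3.2]
opening: 0.691
[0.6419 0.0976 0.047 ] [-0.67 -0.7   3.24] 0.691174313830381 [ 0.08   0.36   1.968 -0.662  0.209  2.388]
[[-0.128  0.607  0.785]
 [-0.992 -0.079 -0.101]
 [ 0.001 -0.791  0.612]]
```

View pics/s9.png

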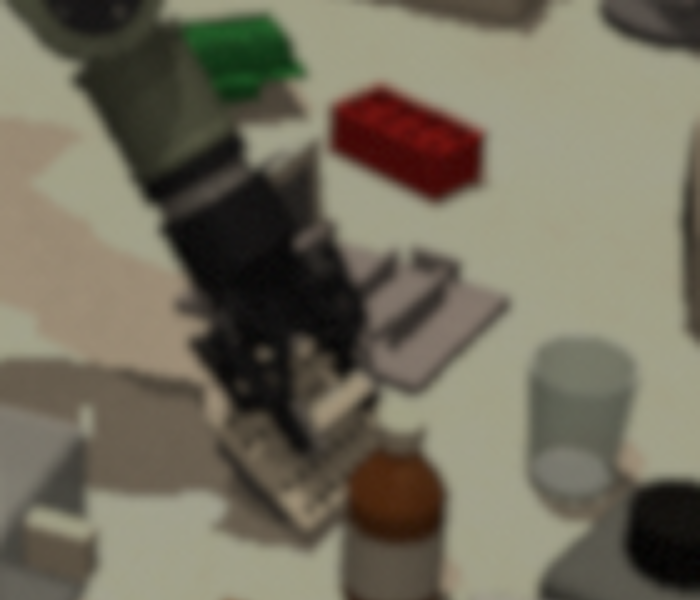

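The edge is touching (force went from −1.8 to +3.2 N). Releasing and backing away.

```bash
python3 -m jog '[[[0,0,0,0,0,0],[0,0,0,0,0,0],[0,0,0,0,0,0],[0,0,0,0,0,0],[0,0,0,0,0,0],[0,-1.5,0,0,0,0],[0,-2,0,0,0,0],[0,-2.5,0.5,-4,0,0],[0,-3,0.5,-6,0,0],[0,-3,0.5,-8,0,0]]]' 1 40
python3 - <<'E'
from h import *
s,R=st();print(np.round(s["position"],4),np.round(s["contact_force"],2),s["opening"],np.round(s["q"],3));print(R.as_matrix().round(3))
c=manip.capture("wrist");cv2.imwrite("pics/w10.png",c["frame"]);np.savez("w10.npz",**c)
E
```

```text
t: 18.8
position: [0.5769, 0.1042, 0.1378]
orientation: [-0.536, 0.386, -0.433, 0.613]
contact_force: [1.2, -1.2, -1.0]
opening: 1.003
[0.5769 0.1042 0.1378] [ 1.16 -1.16 -1.02] 1.0033557100716994 [ 0.071  0.152  1.855 -0.1    0.812  1.824]
[[-0.127  0.323  0.938]
 [-0.992 -0.05  -0.117]
 [ 0.009 -0.945  0.327]]
```

View pics/w10.png

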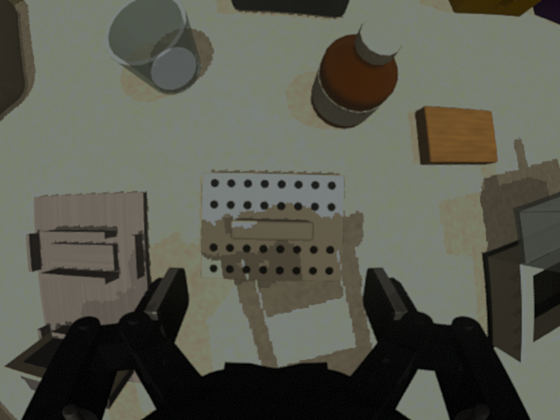

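The plate lies flat, handle up: flange (200–345, 172–280), handle (232–313, 218–242). Now measuring it.

```bash
python3 - <<'E'
from h import *
c=dict(np.load("w10.npz"));W=wcloud(c)
S=W[165:290,190:355].reshape(-1,3)
f=S[(S[:,2]>.024)&(S[:,2]<.040)];print(len(f),np.median(f[:,2]),cv2.minAreaRect((f[:,:2]*1000).astype(np.float32)))
A=np.c_[f[:,:2],np.ones(len(f))];print(np.linalg.lstsq(A,f[:,2],rcond=None)[0])
h=S[(S[:,2]>.060)&(S[:,2]<.075)];print(len(h),h.mean(0),cv2.minAreaRect((h[:,:2]*1000).astype(np.float32)))
E
```

```text
13330 0.0313112496090493 ((592.2437133789062, 104.26931762695312), (120.98242950439453, 90.33870697021484), 81.3699722290039)
[ 0.00037563 -0.00061052  0.03115933]
1611 [0.59226699 0.10406313 0.06703244] ((591.9745483398438, 104.01797485351562), (59.93042755126953, 14.255288124084473), 81.51329803466797)
```

```bash
python3 -m jog '[[[0,0,0,-6.3,0,0],[0,0,0,-6.3,0,0],[0,0,0,-6.3,1,0],[0,0,0,0,0,0],[-0.2,1.5,1.5,0,0,0],[0,1.5,0,0,0,0],[0,1.5,0,0,0,0],[0,0,0,0,0,0],[0,0,0,0,0,0],[0,0,0,0,0,0]]]' 1 40
python3 - <<'E'
from h import *
s,R=st();print(np.round(s["position"],4),np.round(s["contact_force"],2),np.round(s["q"],3));print(R.as_matrix().round(3))
E
```

```text
t: 19.85
position: [0.6009, 0.1028, 0.101]
orientation: [-0.465, 0.459, -0.528, 0.543]
contact_force: [-0.1, -0.7, -0.7]
opening: 0.996
[0.6009 0.1028 0.101 ] [-0.1  -0.71 -0.69] [ 0.034  0.399  1.581 -0.013  1.142  1.757]
[[-0.146  0.02   0.989]
 [-0.989 -0.011 -0.146]
 [ 0.008 -1.     0.022]]
```

```bash
python3 -m jog '[[[0,0,-0.9,-1.2,0,0],[0,1.6,0,0,0,0],[0,1.6,0,0,0,0],[0,1.6,0,0,0,0],[0,1.2,0,0,0,0],[0,0.6,0,0,0,0],[0,0,0,0,0,0],[0,0,0,0,0,0],[0,0,0,0,0,0],[0,0,0,0,0,0]]]' 1 40
python3 - <<'E'
from h import *
s,R=st();print(np.round(s["position"],4),np.round(s["contact_force"],2));print(R.as_matrix().round(3))
E
```

```text
t: 20.85
position: [0.5938, 0.1041, 0.034]
orientation: [-0.462, 0.462, -0.531, 0.539]
contact_force: [0.1, 0.1, -0.2]
opening: 0.999
[0.5938 0.1041 0.034 ] [ 0.14  0.11 -0.21]
[[-0.146  0.007  0.989]
 [-0.989 -0.008 -0.146]
 [ 0.007 -1.     0.008]]
```

```bash
python3 -m jog '[[[0,0,0,0,0,0],[0,0,0,0,0,0],[0,0,0,0,0,0],[0,0,0,0,0,0],[0,0,0,0,0,0],[0,-2,0,0,0,0],[0,-3,0,0,0,0],[0,-4,0,0,0,0],[0,-4,0,0,0,0],[0,-3,0,0,0,0]]]' -1 60
python3 - <<'E'
from h import *
s,R=st();print(np.round(s["position"],4),np.round(s["contact_force"],2),s["opening"])
c=manip.capture("wrist");cv2.imwrite("pics/w11.png",c["frame"]);np.savez("w11.npz",**c)
c=manip.capture("top");np.savez("t11.npz",**c);cv2.imwrite("pics/t11.png",cv2.resize(c["frame"][170:260,300:390],(600,600),interpolation=cv2.INTER_CUBIC))
E
```

```text
t: 21.85
position: [0.586, 0.105, 0.19]
orientation: [0.456, -0.468, 0.536, -0.534]
contact_force: [1.0, -0.6, -1.9]
opening: 0.685
[0.586 0.105 0.19 ] [ 0.98 -0.55 -1.95] 0.6852643479862723
```

View pics/w11.png

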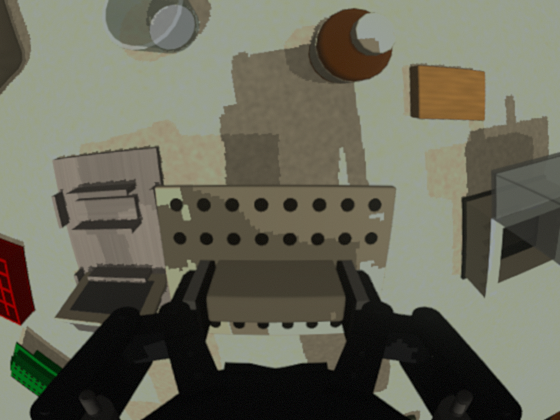

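View pics/t11.png

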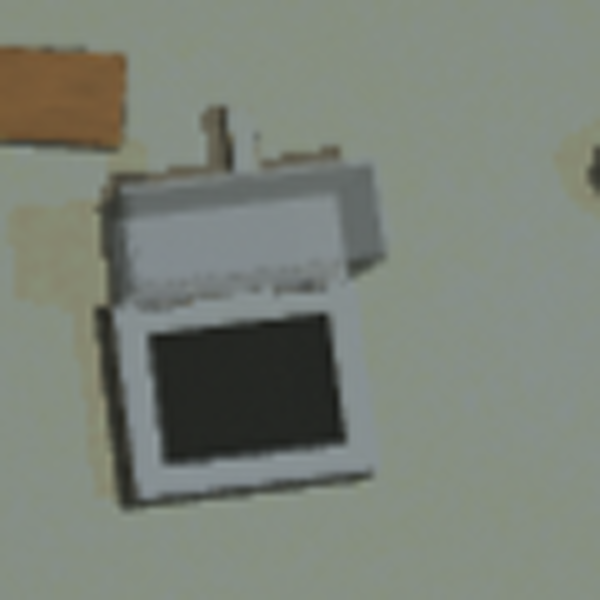

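The top crop shows the dark mouth cleanly, with crop corners about (150,335), (328,315), (345,443) and (165,463). I'll take it from a mask and rays onto the plane z = 0.06.

```bash
python3 - <<'E'
from h import *
c=dict(np.load("t11.npz"));g=cv2.cvtColor(c["frame"],cv2.COLOR_BGR2GRAY)
g8=cv2.resize(g[170:260,300:390],None,fx=8,fy=8,interpolation=cv2.INTER_CUBIC)
m=(g8<85).astype(np.uint8)
n,l,s,ce=cv2.connectedComponentsWithStats(m)
i=1+np.argmax([s[k,4] if abs(ce[k][0]-330)<80 and abs(ce[k][1]-520)<80 else 0 for k in range(1,n)])
cn=max(cv2.findContours((l==i).astype(np.uint8),0,1)[0],key=cv2.contourArea).reshape(-1,2)
# px: dst=(src+.5)*8-.5
P=np.array([ray(c,(x+.5)/8-.5+300,(y+.5)/8-.5+170,.06)[:2]*1000 for x,y in cn],np.float32)
print(s[i],"mouth z.06",cv2.minAreaRect(P))
# rim outer
o=cv2.inRange(g8,115,255)
W=cloud(c);R=W[205:245,310:365].reshape(-1,3);R=R[(R[:,2]>.05)&(R[:,2]<.07)];print("rim z",np.median(R[:,2]),len(R),cv2.minAreaRect((R[:,:2]*1000).astype(np.float32)))
w=dict(np.load("w11.npz"))
s,Ro_=st();print(np.round(s["position"],4),Ro_.as_matrix().round(3))
W=wcloud(w);h=W[183:260,150:400].reshape(-1,3);h=h[(h[:,2]>.15)&(h[:,2]<.21)];A=np.c_[h[:,:2],np.ones(len(h))];print("held flange plane",np.linalg.lstsq(A,h[:,2],rcond=None)[0],np.median(h[:,2]))
E
```

```text
[  178   376   237   181 34772] mouth z.06 ((476.6903991699219, -194.14085388183594), (76.5083999633789, 105.52821350097656), 5.75321626663208)
rim z 0.06004924075099888 609 ((497.0749206542969, -191.79830932617188), (151.62521362304688, 141.79476928710938), 5.758273124694824)
[0.5895 0.1052 0.1938] [[-0.146 -0.003  0.989]
 [-0.989 -0.008 -0.146]
 [ 0.009 -1.    -0.002]]
held flange plane [-0.02701558 -0.0005407   0.20162876] 0.1851388314852677
```

```bash
python3 -m jog '[[[0,-1,-4.5,1.5,-7,0],[0,0,-4.5,0,-7,0],[3.7,0,-0.6,0,0,0],[3.7,0,-0.6,0,0,0],[3.7,0,-0.6,0,0,0],[3.7,0,-0.6,0,0,0],[3.7,0,-0.6,0,0,0],[3.7,0,-0.6,0,0,0],[3.7,0,-0.6,0,0,0],[0,0,0,0,0,0]]]' -1 60
python3 - <<'E'
from h import *
s,R=st();print(np.round(s["position"],4),np.round(s["contact_force"],2),s["opening"]);M=R.as_matrix();print(M.round(3),np.degrees(np.arctan2(M[1,2],M[0,2])))
d=np.array([.480,-.195,s["position"][2]])-s["position"];print("tool shift cm",(M.T@d*100).round(2))
E
```

```text
t: 22.95
position: [0.4693, -0.1536, 0.1791]
orientation: [-0.523, 0.533, -0.474, 0.467]
contact_force: [0.2, 0.2, -2.3]
opening: 0.691
[ 0.4693 -0.1536  0.1791] [ 0.21  0.25 -2.29] 0.6910075146608742
[[ 0.114 -0.017  0.993]
 [-0.993 -0.004  0.114]
 [ 0.002 -1.    -0.017]] 6.557563904456876
tool shift cm [ 4.24 -0.    0.59]
```

```bash
python3 -m jog '[[[2.1,0,0.3,0,0.8,0],[2.1,0,0.3,0,0,0],[0,0,0,2.4,0,0],[0,0,0,0,0,0],[0,1.5,0,0,0,0],[0,1.5,0,0,0,0],[0,1,0,0,0,0],[0,0,0,0,0,0],[0,0,0,0,0,0],[0,0,0,0,0,0]]]' -1 60
python3 - <<'E'
from h import *
s,R=st();print(np.round(s["position"],4),np.round(s["contact_force"],2),s["opening"]);M=R.as_matrix();print(M.round(3),np.degrees(np.arctan2(M[1,2],M[0,2])))
d=np.array([.480,-.195,s["position"][2]])-s["position"];print("tool shift cm",(M.T@d*100).round(2))
c=manip.capture("wrist");cv2.imwrite("pics/w12.png",c["frame"]);W=wcloud(c)
h=W[183:260,150:400].reshape(-1,3);z0=s["position"][2]-.034+.031;h=h[abs(h[:,2]-z0)<.012];A=np.c_[h[:,:2],np.ones(len(h))];print(len(h),"slope",np.linalg.lstsq(A,h[:,2],rcond=None)[0],cv2.minAreaRect((h[:,:2]*1000).astype(np.float32)))
c=manip.capture("top");cv2.imwrite("pics/t12.png",cv2.resize(c["frame"][170:260,300:390],(600,600),interpolation=cv2.INTER_CUBIC))
E
```

```text
t: 23.95
position: [0.474, -0.1885, 0.1257]
orientation: [0.529, -0.519, 0.476, -0.473]
contact_force: [-0.2, -0.5, -1.3]
opening: 0.686
[ 0.474  -0.1885  0.1257] [-0.19 -0.5  -1.35] 0.6863615316329129
[[ 0.099  0.006  0.995]
 [-0.995  0.014  0.099]
 [-0.013 -1.     0.008]] 5.700387378015465
tool shift cm [ 0.71 -0.01  0.53]
17358 slope [-0.00897225  0.01824665  0.12918885] ((496.6335754394531, -185.8960418701172), (40.40825653076172, 121.11260223388672), 5.560707092285156)
```

View pics/w12.png

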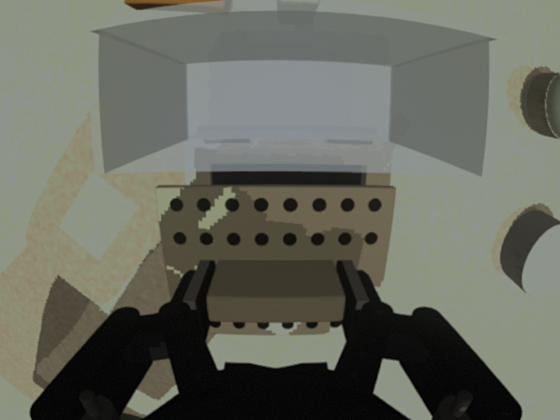

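Held plate: flange (157–395, 187–330) with about 1° of tilt to take out; the lid stands behind it. I'll centre over the mouth and lower to just above the ramps.

```bash
python3 -m jog '[[[0.7,0,0.5,0.5,0,-0.9],[0,0,0,0,0,0],[0,0,0,0,0,0],[0,0.9,0,0,0,0],[0,0.9,0,0,0,0],[0,0.9,0,0,0,0],[0,0,0,0,0,0],[0,0,0,0,0,0],[0,0,0,0,0,0],[0,0,0,0,0,0]]]' -1 60
python3 - <<'E'
from h import *
s,R=st();print(np.round(s["position"],4),np.round(s["contact_force"],2),s["opening"]);M=R.as_matrix();print(M.round(3),np.degrees(np.arctan2(M[1,2],M[0,2])))
d=np.array([.480,-.195,s["position"][2]])-s["position"];print("tool shift cm",(M.T@d*100).round(2))
c=manip.capture("wrist");cv2.imwrite("pics/w13.png",c["frame"]);W=wcloud(c)
h=W[183:260,150:400].reshape(-1,3);z0=s["position"][2]-.034+.031;h=h[abs(h[:,2]-z0)<.012];A=np.c_[h[:,:2],np.ones(len(h))];print(len(h),"slope",np.linalg.lstsq(A,h[:,2],rcond=None)[0],cv2.minAreaRect((h[:,:2]*1000).astype(np.float32)))
E
```

```text
t: 25.05
position: [0.4815, -0.1966, 0.0975]
orientation: [0.528, -0.52, 0.469, -0.481]
contact_force: [0.2, -0.1, -1.4]
opening: 0.688
[ 0.4815 -0.1966  0.0975] [ 0.23 -0.1  -1.4 ] 0.6884426711717492
[[ 0.098  0.02   0.995]
 [-0.995 -0.004  0.099]
 [ 0.006 -1.     0.019]] 5.655567031601583
tool shift cm [-0.17 -0.   -0.14]
8980 slope [0.01748974 0.0017186  0.08498857] ((495.5230712890625, -195.0091552734375), (23.667694091796875, 120.44303894042969), 5.215721130371094)
```

View pics/w13.png

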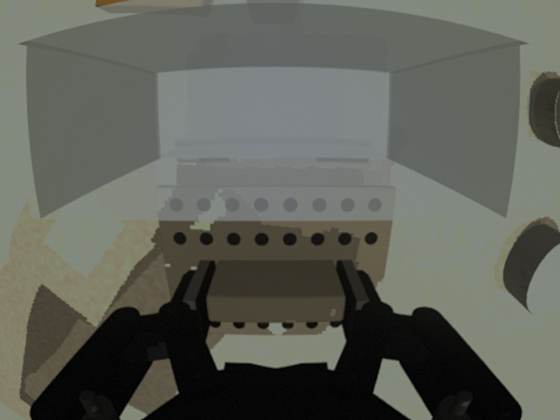

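```bash
python3 -m jog '[[[-0.15,0,-0.15,0,0,0],[0,0.5,0,0,0,0],[0,0.5,0,0,0,0],[0,0.4,0,0,0,0],[0,0,0,0,0,0],[0,0,0,0,0,0],[0,0,0,0,0,0],[0,0,0,0,0,0],[0,0,0,0,0,0],[0,0,0,0,0,0]]]' -1 60
```

```text
t: 26.1
position: [0.4821, -0.1962, 0.0851]
orientation: [0.528, -0.52, 0.467, -0.482]
contact_force: [0.2, -1.3, 0.6]
opening: 0.691
```

```bash
python3 -m jog '[[[0,0.4,0,0,0,0],[0,0.5,0,0,0,0],[0,0.6,0,0,0,0],[0,0.6,0,0,0,0],[0,0.6,0,0,0,0],[0,0.6,0,0,0,0],[0,0,0,0,0,0],[0,0,0,0,0,0],[0,0,0,0,0,0],[0,0,0,0,0,0]]]' -1 60
python3 - <<'E'
from h import *
s,R=st();print(np.round(s["position"],4),np.round(s["contact_force"],2),s["opening"],np.round(s["torque"],2));print(R.as_matrix().round(3))
E
```

```text
t: 27.1
position: [0.4842, -0.1975, 0.0694]
orientation: [0.528, -0.522, 0.467, -0.481]
contact_force: [-1.5, 0.2, 5.2]
opening: 0.692
[ 0.4842 -0.1975  0.0694] [-1.5   0.21  5.23] 0.6923069848623306 [0.37 0.26 0.03]
[[ 0.102  0.021  0.995]
 [-0.995 -0.006  0.102]
 [ 0.009 -1.     0.02 ]]
```

```bash
python3 -m jog '[[[0,0.7,0,0,0,0],[0,0.9,0,0,0,0],[0,1.1,0,0,0,0],[0,1.3,0,0,0,0],[0,1.3,0,0,0,0],[0,0,0,0,0,0],[0,0,0,0,0,0],[0,0,0,0,0,0],[0,0,0,0,0,0],[0,0,0,0,0,0]]]' -1 60
python3 - <<'E'
from h import *
s,R=st();print(np.round(s["position"],4),np.round(s["contact_force"],2),s["opening"],np.round(s["torque"],2));print(R.as_matrix().round(3))
c=manip.capture("scene");cv2.imwrite("pics/s14.png",cv2.resize(c["frame"][190:310,160:280],(600,600),interpolation=cv2.INTER_CUBIC))
E
```

```text
t: 28.1
position: [0.4859, -0.1966, 0.0664]
orientation: [0.528, -0.525, 0.472, -0.473]
contact_force: [-2.5, 1.4, 3.7]
opening: 0.686
[ 0.4859 -0.1966  0.0664] [-2.45  1.42  3.71] 0.6855394417927289 [-0.01  0.12  0.02]
[[ 0.108  0.003  0.994]
 [-0.994  0.002  0.108]
 [-0.002 -1.     0.003]]
```

View pics/s14.png

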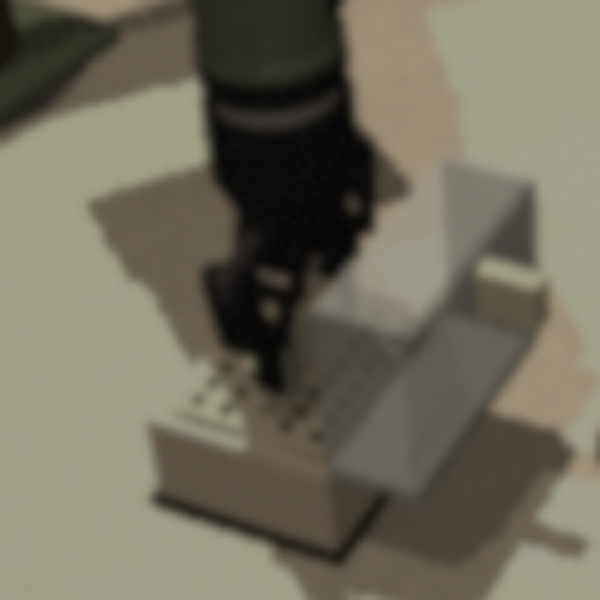

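```bash
python3 -m jog '[[[0,0,0,0,0,0],[0,0,0,0,0,0],[0,0,0,0,0,0],[0,0,0,0,0,0],[0,-1,0,0,0,0],[0,-3,0,0,0,0],[0,-4,0,0,0,0],[0,-4,-1,0,0,0],[0,-1,-4,0,0,0],[0,0,-4,0,0,0]]]' 1 60
python3 - <<'E'
from h import *
s,R=st();print(np.round(s["position"],4),np.round(s["contact_force"],2),s["opening"],np.round(s["torque"],2));print(R.as_matrix().round(3))
c=manip.capture("wrist");cv2.imwrite("pics/w15.png",c["frame"]);W=wcloud(c);np.savez("w15.npz",**c)
k=(W[...,2]>.045)&(W[...,2]<.078)&(W[...,0]>.4)&(W[...,0]<.53)&(W[...,1]>-.29)&(W[...,1]<-.1)
f=W[k];print(np.histogram(f[:,2],bins=np.arange(.045,.08,.003)))
k=(W[...,2]>.092)&(W[...,2]<.112)&(W[...,0]>.44)&(W[...,0]<.51)&(W[...,1]>-.25)&(W[...,1]<-.14)
h=W[k];print(len(h),h.mean(0),cv2.minAreaRect((h[:,:2]*1000).astype(np.float32)))
A=np.c_[h[:,:2],np.ones(len(h))];print(np.linalg.lstsq(A,h[:,2],rcond=None)[0])
E
```

```text
t: 29.15
position: [0.3984, -0.2082, 0.2051]
orientation: [0.529, -0.526, 0.469, -0.473]
contact_force: [-0.9, -0.5, -0.3]
opening: 1.0
[ 0.3984 -0.2082  0.2051] [-0.92 -0.5  -0.26] 0.9999269122462767 [-0.06 -0.01 -0.05]
[[ 0.112  0.008  0.994]
 [-0.994 -0.001  0.112]
 [ 0.002 -1.     0.007]]
(array([    0,     0,     0,     0,  1569,  2988, 10348,  2185,     6,
           2,     7]), array([0.045, 0.048, 0.051, 0.054, 0.057, 0.06 , 0.063, 0.066, 0.069,
       0.072, 0.075, 0.078]))
1448 [ 0.48036414 -0.19728308  0.10103105] ((480.33837890625, -197.36468505859375), (14.220118522644043, 59.18751907348633), 5.578260898590088)
[ 0.00245262 -0.00073359  0.09970818]
```

View pics/w15.png

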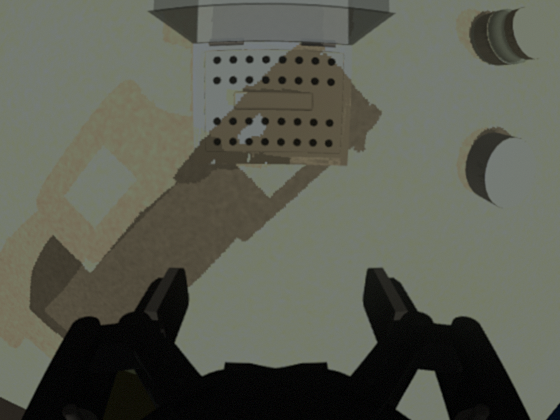

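The handle's top reads z = 0.1010 (expected 0.101), with the bar level and centred at (0.480,−0.197): the plate is home. Going over to the lid's fin.

```bash
python3 -m jog '[[[0,-4.5,0,0,0,0],[0,-1,4,0,0,0],[0,0,4.5,0,0,0],[0,0,4.5,0,0,0],[0,0,4,0,0,0],[0,0,0,0,0,0],[0,0,0,0,0,0],[0,0,0,0,0,0],[0,0,0,0,0,0],[0,0,0,0,0,0]]]' 0 40
python3 - <<'E'
from h import *
c=dict(np.load("w15.npz"));W=wcloud(c)
k=(W[...,2]>.061)&(W[...,2]<.069)&(W[...,0]>.438)&(W[...,0]<.518)&(W[...,1]>-.25)&(W[...,1]<-.145)
f=W[k];A=np.c_[f[:,0]-.48,f[:,1]+.197,np.ones(len(f))];print("flange",np.linalg.lstsq(A,f[:,2],rcond=None)[0])
s,R=st();print(np.round(s["position"],4),R.as_matrix().round(3))
c=manip.capture("wrist");cv2.imwrite("pics/w16.png",c["frame"]);np.savez("w16.npz",**c)
E
```

```text
t: 30.2
position: [0.5628, -0.189, 0.2685]
orientation: [0.525, -0.524, 0.47, -0.477]
contact_force: [-0.6, -0.1, -0.0]
opening: 0.498
flange [ 0.00037527 -0.00018316  0.06532347]
[ 0.5628 -0.189   0.2685] [[ 0.101  0.008  0.995]
 [-0.995 -0.006  0.101]
 [ 0.006 -1.     0.008]]
```

View pics/w16.png

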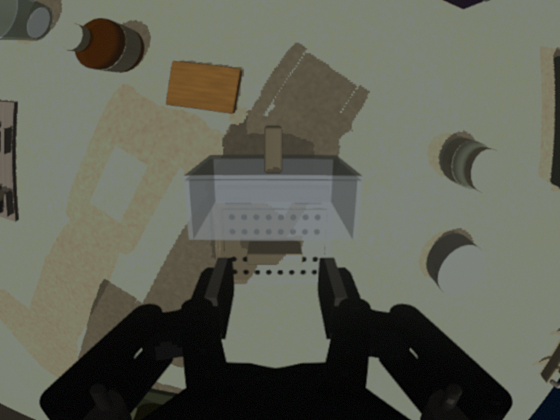

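The fin points away from the robot at (265–282, 126–172), and the flange plane reads level at 0.0653. Measuring the fin.

```bash
python3 - <<'E'
from h import *
c=dict(np.load("w16.npz"));W=wcloud(c)
print((W[122:184:4,258:290:3,2]*1000).round().astype(int))
S=W[124:180,255:295].reshape(-1,3);h=S[(S[:,2]>.12)&(S[:,2]<.18)&(S[:,0]>.585)]
print(len(h),h.mean(0),cv2.minAreaRect((h[:,:2]*1000).astype(np.float32)))
h=W[126:172,266:282].reshape(-1,3);print(h[:,0].min(),h[:,0].max())
E
```

```text
[[  0   0   0   2  -1   0  -1   0   1  -1   0]
 [ -2   0   0 157 156 155 156 156 412   0  -1]
 [ -2  -1 163 165 165 164 163 164 161   0   0]
 [ -1  -1 164 166 164 164 164 165 163   0   0]
 [  0   0 164 162 165 165 164 163   0  -1   0]
 [  0   0 163 164 164 164 165 164   1   0   0]
 [ -1  -1 163 164 165 164 164 164   0   0   0]
 [  2  -1 164 165 164 164 165 164   0  -2   0]
 [ 63  61 164 165 164 165 164 164  61  62  61]
 [ 89  88 163 164 164 165 164 164  89  89  90]
 [113 112 164 164 165 164 164 164 113 112 113]
 [134 132 163 164 166 164 164 164 133 133 134]
 [150 151 164 165 165 166 165 165 150 150 151]
 [167 168 168 167 168 167 167 167 412 166 167]
 [169 170 170 169 170 171 170 170 169 170 170]
 [170 169 171 169 169 171 169 170 171 169 170]]
1315 [ 0.60096205 -0.18443065  0.16141397] ((605.1414794921875, -185.0697479248047), (39.77708053588867, 35.29447937011719), 5.019304275512695)
0.5899156603989418 0.6442165231948186
```

```bash
python3 - <<'E'
from h import *
c=dict(np.load("w16.npz"))
for u in(265,282):
  for v in (130,165):print(wray(c,u,v,.1645).round(4))
E
python3 -m jog '[[[0,0,2.5,0,0,0],[0,0,2.4,0,0,0],[0,2.5,0,0,0,0],[0,3,0,0,0,0],[0,3,0,0,0,0],[0,2.5,0,0,0,0],[0,1.5,0,0,0,0],[0,0,0,0,0,0],[0,0,0,0,0,0],[0,0,0,0,0,0]]]' 0 40
```

```text
[ 0.6217 -0.1757  0.1645]
[ 0.5946 -0.1783  0.1645]
[ 0.623  -0.1885  0.1645]
[ 0.5959 -0.1914  0.1645]
t: 31.25
position: [0.6128, -0.1887, 0.147]
orientation: [0.525, -0.522, 0.469, -0.483]
contact_force: [-0.6, -0.1, 0.3]
opening: 0.5
```

```bash
python3 -m jog '[[[-0.6,0,0,0,0,0],[0,0.7,0,0,0,0],[0,0.6,0,0,0,0],[0,0,0,0,0,0],[0,0,0,0,0,0],[0,0,0,0,0,0],[0,0,0,0,0,0],[0,0,0,0,0,0],[0,0,0,0,0,0],[0,0,0,0,0,0]]]' - 40; python3 -m jog '[[[0,0,0,0,0,0],[0,0,0,0,0,0],[0,0,0,0,0,0],[0,0,0,0,0,0],[0,0,0,0,0,0],[0,0,0,0,0,0],[0,0,0,0,0,0],[0,0,0,0,0,0],[0,0,0,0,0,0],[0,0,0,0,0,0]]]' -1 40
```

```text
t: 32.25
position: [0.6154, -0.1835, 0.1379]
orientation: [0.526, -0.521, 0.466, -0.485]
contact_force: [-1.1, 0.5, -0.6]
opening: 0.499
t: 33.25
position: [0.6155, -0.1825, 0.138]
orientation: [0.526, -0.52, 0.466, -0.485]
contact_force: [0.7, 0.1, -0.8]
opening: 0.154
```

```bash
python3 -m jog '[[[0,-0.55,-0.69,0,0,0],[0,-0.5,-0.73,0,0,0],[0,-0.45,-0.76,0,0,0],[0,-0.39,-0.79,0,0,0],[0,-0.34,-0.82,0,0,0],[0,-0.28,-0.84,0,0,0],[0,-0.22,-0.86,0,0,0],[0,-0.16,-0.87,0,0,0],[0,-0.1,-0.88,0,0,0],[0,-0.04,-0.88,0,0,0]]]' -1 40; python3 -c "
from h import *
s,R=st();print(R.as_matrix().round(3))"
```

```text
t: 34.25
position: [0.5305, -0.1908, 0.1682]
orientation: [0.528, -0.517, 0.464, -0.488]
contact_force: [4.5, -1.3, -5.0]
opening: 0.154
[[ 0.093  0.036  0.995]
 [-0.996 -0.012  0.094]
 [ 0.015 -0.999  0.034]]
```

```bash
python3 -m jog '[[[0,0.05,-0.88,-1,0,0],[0,0.11,-0.88,-1,0,0],[0,0.18,-0.87,0,0,0],[0,0.24,-0.85,0,0,0],[0,0.31,-0.83,0,0,0],[0,0.37,-0.81,0,0,0],[0,0.42,-0.78,0,0,0],[0,0.47,-0.75,0,0,0],[0,0.52,-0.72,0,0,0],[0,0.56,-0.68,0,0,0]]]' -1 40
```

```text
t: 35.25
position: [0.4465, -0.1991, 0.1369]
orientation: [-0.519, 0.526, -0.472, 0.481]
contact_force: [4.3, 0.6, -0.0]
opening: 0.153
```

```bash
python3 -m jog '[[[0,0.4,-0.38,0,0,0],[0,0.4,-0.35,0,0,0],[0,0.45,-0.35,0,0,0],[0,0.5,-0.3,0,0,0],[0,0.5,-0.2,0,0,0],[0,0.5,0,0,0,0],[0,0,0,0,0,0],[0,0,0,0,0,0],[0,0,0,0,0,0],[0,0,0,0,0,0]]]' -1 40
```

```text
t: 36.25
position: [0.4282, -0.2009, 0.117]
orientation: [-0.519, 0.527, -0.472, 0.479]
contact_force: [1.3, 1.5, 6.5]
opening: 0.159
```

The lid meets its stop (6.5 N upward). Releasing, retreating and checking.

```bash
python3 -m jog '[[[0,0,0,0,0,0],[0,0,0,0,0,0],[0,0,0,0,0,0],[0,0,0,0,0,0],[0,-2,0,0,0,0],[0,-4,0,0,0,0],[0,-4,-2,0,0,0],[0,-2,-4,0,0,0],[0,0,-4,0,0,0],[0,0,0,0,0,0]]]' 0 40
python3 - <<'E'
from h import *
s,R=st();print(np.round(s["position"],4),np.round(s["contact_force"],2))
c=manip.capture("wrist");cv2.imwrite("pics/w17.png",c["frame"]);W=wcloud(c)
S=W[20:260,150:400].reshape(-1,3)
h=S[(S[:,2]>.142)&(S[:,2]<.175)];print("fin top",len(h),np.median(h,0))
l=S[(S[:,2]>.10)&(S[:,2]<.13)&(S[:,0]<.525)];A=np.c_[l[:,0]-.48,l[:,1]+.195,np.ones(len(l))];print("roof",np.linalg.lstsq(A,l[:,2],rcond=None)[0],cv2.minAreaRect((l[:,:2]*1000).astype(np.float32)))
c=manip.capture("scene");cv2.imwrite("pics/s17.png",c["frame"]);c=manip.capture("top");cv2.imwrite("pics/t17.png",c["frame"])
E
```

```text
t: 37.25
position: [0.3204, -0.2088, 0.238]
orientation: [-0.516, 0.533, -0.477, 0.472]
contact_force: [-0.9, -0.1, -0.7]
opening: 0.501
[ 0.3204 -0.2088  0.238 ] [-0.93 -0.1  -0.65]
fin top 835 [ 0.44289249 -0.19915471  0.15055494]
roof [0.01999797 0.0010234  0.11532273] ((445.8610534667969, -198.73403930664062), (46.17173767089844, 140.76820373535156), 5.914638042449951)
```

View pics/w17.png

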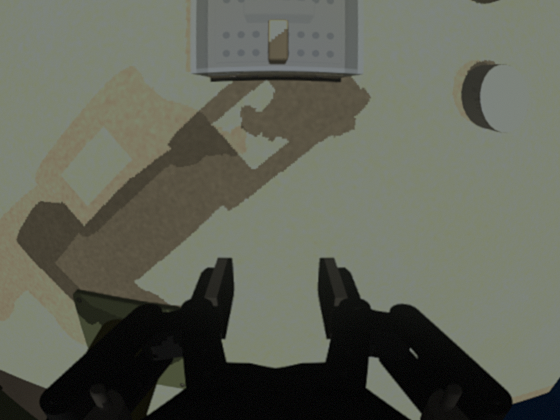

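View pics/t17.png

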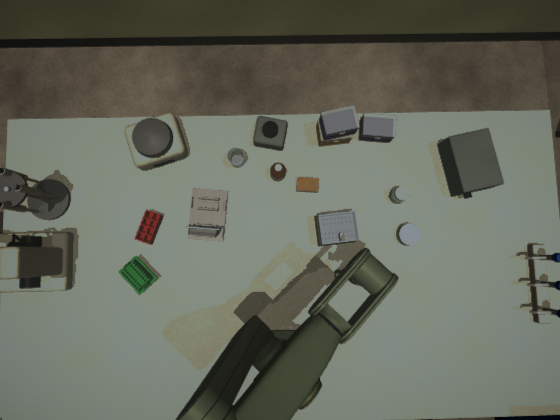

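View pics/s17.png

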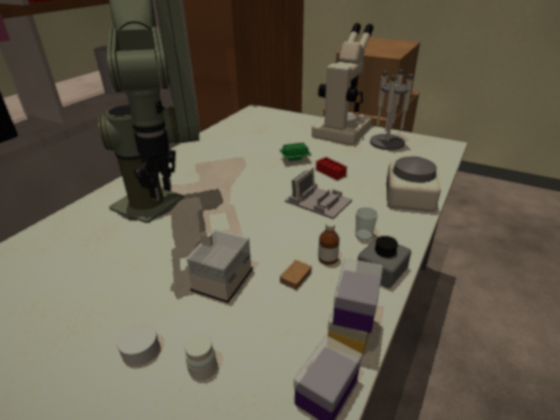

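The lid is closed: fin top z = 0.1506 against 0.1505 when shut. In the top view the bystanders and the blank plate sit where they started. Handing in.

```bash
python3 - <<'E'
from station import manip
print(manip.job_done())
E
```

```text
the job is handed in; nothing more can be done
None
```

I put the tip box back together and handed the job in at about 37 s of the 72 s. No verdict was reported.

**What I did:**
- I swung the lid open by its fin to about 1.6 rad.
- I took the grid plate from the rack by the ends of its handle and tipped it handle-up. I could not tip it fully level, so I touched one edge to the bench, let go and it settled flat.
- I took it again by the handle, set it in the mouth of the box and pressed it home.
- I closed the lid by the fin, let go and moved the arm clear.

**What the last checks showed:**
- **Plate on the bench:** its flange top read 31 mm above the bench and level, handle up.
- **Plate home:** the handle's top was at 101.0 mm (101 mm expected) and the flange's top at 65.3 mm (65 mm expected). Both were level to about 0.002 rad.
- **Plate centring:** it sits 2–5 mm from the middle of the mouth, because the top and wrist cameras differ by that much. The limit is 7 mm.
- **Lid:** after letting go, the fin's top was at 150.6 mm (150.5 mm when closed). A plane fitted to part of the roof showed a slope of 0.02 rad, within the 0.06 rad limit.
- **Other things:** the bystanders and the blank plate look unmoved in the top view, but I did not measure them.

**What I could not check:** the tabs were not visible, so I judged that they had caught only from the height and levelness of the plate. The lid also read nearer 1.57 rad when I went back to close it, slightly less than when I let go of it. That is still well above the 0.8 rad needed.

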